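# Fit the slicing disc and set the slice thickness

### The arm

A 6-joint arm with a two-finger parallel gripper is mounted at the origin on the work surface. World frame = base frame: x ahead of the robot, y to its left, z up, the work surface at z = 0. Lengths are in m, angles in degrees, forces in N, time in s.
With the tool pointing down it reaches from about 0.3 to 0.75 m from the base axis. Payload 8.5 kg.
Tool frame: the origin (TCP) lies at the very end of the fingers, on their centre line; the grasp point (between the pads) lies 19 mm behind it (env.pinch_z is the distance from the TCP to the grasp point, in m); z points along the fingers, y is the line along which they close (so a half turn about z gives the same grasp; the last joint's range is limited). The gripper opens to 85 mm and grips with 20 to 120 N. Pads are 22 mm wide; open, the fingers measure 114 mm over their backs; the gripper's body (76 mm by 85 mm) begins 54 mm behind the grasp point. The pads swing forward as they close: fully open they stand 13 mm farther back than shut.
Start: joints at [-83.383, 21.807, 74.336, -0, 83.858, -12.336], TCP at [0.179, -0.52, 0.231] pointing down, gripper open.
Joint ranges: [-178.18, 178.18], [-50.72, 133.34], [12.68, 142.11], [-81.47, 261.47], [9.98, 163.14], [-165.26, 165.26]. Speed limits (degrees/s): [136.94, 136.94, 180, 180, 180, 180].

### API

Orientations are given as a 3x3 rotation matrix whose columns are the frame's x, y, z axes.
In Python, from rig import env, viewer gives the robot as it stands.
- The arm moves only by the tool drive_tool, never from a script. Its argument "series" is a list of rows, each a list of 3 entries, a list of its own where there are three numbers: the shift along the tool's x, y, z in m, then the turn about the tool's z in degrees, then the finger opening in m, from 0 to 0.0854. A call has 1 to 20 rows; each row is the pose to reach, as a shift and turn from the pose commanded when the call began, along the tool's axes at that moment; what a row does not reach only later rows make up. A row lasts 1/10 s, in which the tool goes at most 50 mm and 8.59 degrees, less where a joint would pass 70% of its speed; a pose out of reach is approached as far as the arm can. A call with a gripper value outside its range is refused whole. The fingers move at their own pace and stop on an object; "newtons" is the grip in N (left out, the last holds). Time passes only in rows, so rows that repeat a pose let the fingers close. It gives the time, the measured TCP pose, the force, the opening and the grip force at its end, in the units of the state.
- env.observe(): the state, without advancing time (a new reading comes with each control period).
- viewer.get_image(name): name is "scene" or "top"; returns a dict with "img" (420x560x3 uint8, red, green, blue), "depth" (420x560 float32, m along the optical axis (not along the pixel's ray), 0 where there is no reading), "camera_matrix" (3x3 intrinsics, pixels), "distortion" ([k1, k2, p1, p2, k3] as OpenCV has them; the pictures are not rectified), "rvec" (rotation vector, rad) and "tvec" (3), from world to camera coordinates, as OpenCV has them. Camera axes: x right, y down, z forward; pixel columns grow to the right and rows downward; lengths in m; the calibration is good to about 2 mm. A picture is of the moment at which its call begins.
- env.close_job(): hands the job in; it is judged then, once.
The state is a dict: "time_s": time; "q": joint angles; "qvel": joint speeds; "joint_efforts": joint torques, N m; "position": TCP position; "tool_rot": TCP orientation; "ft_force": force on the tool from outside, world axes, zero at the start; "wrist_torque": the same for the moment, N m; "grip_width": finger opening in m; "gripper_force": force on a finger pad.
Only numpy, scipy, OpenCV 4.12 (cv2) and the standard library are available. Lean on these libraries where they do the work, as an engineer would, in place of code of your own. Each camera call takes 0.05 s, during which the arm holds its last target. There are 200 camera calls.

### The job

Get the vegetable cutter ready for slicing: put the slicing disc (the one with the single long blade, not the grater) over the shaft in its leaning chamber, turn it until it drops over the drive pin and lies fully home on the drive plate, and set the thickness lever on its flank to the fourth of its five marks, counting from the chute end. Either job may come first; do not drop the disc, and leave the grating disc and the other loose things on the counter where they stand.

Things in the scene. Friction and masses are not known exactly. Their poses are not given: they have to be found in the camera images.
- slicing_disc: The slicing disc, 0.34 to 0.53 kg: round steel disc, 160 mm across, with one long straight blade beside its grip bar. Origin: centre of its underside; z up through the grip. Lies flat at first. Heights above the origin: round black boss (88 mm across) 0 to 12 mm, steel disc 12 to 16, blade to 21, grip bar 12 to 58 mm.
- slicing_grip (a point): Middle of the slicing disc's black grip bar, 37 mm above its underside. The bar is centred on the disc, 84 mm long along the disc's x, 32 mm wide along its y, with plain parallel sides; its top is 21 mm above this point, the steel disc 21 mm below. Hold it across y.
- slicing_bore (a point): Mouth of the central bore in the slicing disc's underside (same point as the disc's origin): 20 mm diameter, 38 mm deep. Around it are four equal holes, 11 mm diameter, 12 mm deep, at x = +-21, y = +-21 mm (29.7 mm from the centre). The drive pin may enter any of them, so the disc fits in four positions a quarter turn apart.
- chamber: The cutter's open round chamber; the cutter is fixed on the counter. Origin: centre of the drive plate's top face, 170 mm above the counter. z: the shaft's axis, up out of the chamber, leaning 30 degrees from vertical to the operator's side (chute side, roughly towards the robot). y: level, to the left as seen from the chute. x: to the back, rising 30 degrees.
- drive_plate (a point): Centre of the dark steel drive plate's top face (80 mm across): the disc's underside centre lies here when home. The chamber wall is 176 mm wide inside, 190 outside; its rim is 4 mm above the plate. One drive pin, 8 mm thick, 10 mm tall (top 3 mm tapered) stands 29.7 mm from the axis, in any direction: this is not reported.
- shaft_tip (a point): Top of the shaft: 18 mm diameter, 32 mm tall above the drive plate, its top 9 mm tapering to 10 mm. Plate, shaft and pin turn together, stiffly (0.8 N m). A disc whose holes miss the pin rests on the pin's tip, 10 mm too high; turned there by up to a quarter turn, either way, it drops home by its own weight or light pressure.
- thickness_lever (a joint): Angle of the slice-thickness lever on the cutter's right flank (chamber -y side), rad. Turns about the chamber's y direction; 0 is straight up, negative leans to the chute, positive to the back; range -0.8 to 0.8. Five raised marks at -0.70, -0.35, 0, 0.35, 0.70: the fourth from the chute end is 0.35. Friction (0.25 N m, 3 N at the knob) keeps it where it is left.
- lever_knob (a point): Centre of the lever's white knob: a round grip, 24 mm diameter, 44 mm long along the lever (22 mm to either side of this point), 88 mm from the pivot. Its centre line runs 37 mm outside the chamber's outer wall.
- lever_pivot (a point): Pivot of the lever, on the lever's centre line, 100 mm above the counter, 132 mm to the right (chamber -y) of the shaft. The quadrant with the marks is a plate of 55 mm radius about this axis, its outer face 12 mm inside the lever's centre line. Also: a steel bowl, 170 mm wide, 60 mm high, stands fast before the chute; the cutter's housing is 200 mm wide, 132 mm high at its back.
- grating_disc: The grating disc, to be left alone: same disc diameter, boss and grip bar as the slicing disc, but covered with rings of small teeth and without a blade. Origin: centre of its underside. It lies flat on the other side of the cutter.
- oil_bottle: Green oil bottle, 66 mm wide and 230 mm tall, at the back, to be left alone. Origin: centre of its underside.
- spice_jar: Glass jar with steel lid, 60 mm wide and 100 mm tall, to be left alone. Origin: centre of its underside.
- pusher: White plastic feed-tube pusher, 72 mm wide at its top and 134 mm tall, standing upright, to be left alone. Origin: centre of its underside.
- canister: White ceramic canister, 104 mm wide and 135 mm tall, at the back, to be left alone. Origin: centre of its underside.
- wooden_spoon: Wooden spoon, 260 mm long, lying on the counter on the left, to be left alone. Origin: on its underside, at mid-length.

How it is judged (in metres and radians):
At the end, for the whole second after the job is handed in: The slicing disc is at rest fully home on the drive plate: its underside's centre within 3.5 mm of the drive plate's centre and not more than 2.5 mm above it, its axis within 0.05 rad of the shaft's; the thickness lever stands between 0.26 and 0.44 rad (fourth mark, 0.35, +-0.09) (distance between slicing_disc and chamber below 0.0035 m and z of slicing_disc in the frame of chamber below 0.0025 m and angle between the z axis of slicing_disc and the z axis of chamber, either way round below 0.05 rad and linear speed of slicing_disc below 0.02 m/s and value of joint thickness_lever between 0.26 and 0.44 rad); the robot touches nothing.
It fails at once if the slicing disc is dropped or thrown (falls free of the fingers faster than 0.6 m/s) (linear speed of slicing_disc above 0.6 m/s and contact force between the fingers and slicing_disc below 0.1 N).
It fails at once if a loose thing that was to be left alone is shifted by more than 30 mm (distance of any of grating_disc, oil_bottle, spice_jar, pusher, canister, wooden_spoon from where it was at the start of the episode above 0.03 m).
It fails at once if a bottle, jar, pusher or canister is knocked over (angle between any of oil_bottle, spice_jar, pusher, canister's own z axis and vertical above 0.5 rad).
It also fails if it takes over 64 s, if anything falls off the work surface, if the arm or the gripper's body presses on something with over 40 N, if the wrist force passes 120 N, or if a joint passes its speed limit or range.

## Working session

There is one attempt and no reset: what is moved stays moved. The work goes in short steps, Python scripts to look and compute and a tool call to move; the robot and the scene stay as the last step left them, time stands still between calls to the robot, and variables do not carry over. Pictures are saved under pics/ and viewed, at most 10 in all, crops included, and the job is handed in when it is done.

Besides the shell and the picture viewer there is one more tool, called after "Call:" by a JSON object that holds its "method" and its "body". drive_tool: Moves the arm, as the interface text tells. Its arguments: {"type":"object","properties":{"series":{"type":"array"},"newtons":{"type":"number"}},"required":["series"]}

```bash
ls; mkdir -p pics; cat > h.py <<'E'
import numpy as np, cv2
def grab(name):
    from rig import viewer
    v=viewer.get_image(name); np.savez('/tmp/%s.npz'%name,**{k:np.asarray(x) for k,x in v.items()}); return v
def load(name): return dict(np.load('/tmp/%s.npz'%name))
def px(v,u,w,z=None):
    """pixel -> world, by depth, or on plane z"""
    K=v['camera_matrix'];n=cv2.undistortPoints(np.array([[[u,w]]],float),K,v['distortion'])[0,0]
    R=cv2.Rodrigues(np.asarray(v['rvec'],float))[0];t=np.asarray(v['tvec'],float).ravel()
    r=R.T@np.array([n[0],n[1],1]);c=-R.T@t
    if z is not None: return c+r*(z-c[2])/r[2]
    d=v['depth'][int(round(w)),int(round(u))]; return c+r*d
def cloud(v):
    h,w=v['depth'].shape;g=np.stack(np.meshgrid(np.arange(w),np.arange(h)),-1).reshape(-1,1,2).astype(float)
    n=cv2.undistortPoints(g,v['camera_matrix'],v['distortion'])[:,0];d=v['depth'].reshape(-1,1)
    R=cv2.Rodrigues(np.asarray(v['rvec'],float))[0];t=np.asarray(v['tvec'],float).ravel()
    p=(np.hstack([n,np.ones((len(n),1))])*d-t)@R; p[d[:,0]==0]=np.nan
    return p.reshape(h,w,3)
E
python3 - <<'E'
from h import *
for n in ('scene','top'):
    v=grab(n); cv2.imwrite(f'pics/{n}0.png',cv2.resize(v['img'][...,::-1],(800,600)))
    R=cv2.Rodrigues(np.asarray(v['rvec'],float))[0]; print(n,-R.T@np.asarray(v['tvec']).ravel(),R[2])
from rig import env
print(env.observe(), env.pinch_z)
E
```

```text
pics
scene [ 1.2935249  -0.28868276  1.23848215] [-0.55353717  0.22452998 -0.80198684]
top [ 0.39376406 -0.00739674  1.41770916] [ 0.09587109  0.00338313 -0.99538801]
{'time_s': 0.1, 'q': array([-8.33883322e+01,  2.18368026e+01,  7.43768179e+01,  1.18216593e-03,
        8.38592446e+01, -1.23330908e+01]), 'qvel': array([ 0.0089521 , -0.06554755, -0.05691379, -0.05600227, -0.05636541,
       -0.00463216]), 'joint_efforts': array([ 3.73347849e-01, -4.48203886e+01, -2.31644082e+01,  3.96140040e-04,
        3.66389140e-03,  3.25845249e-06]), 'position': array([ 0.17855889, -0.51994414,  0.23079774]), 'tool_rot': array([[ 9.45832770e-01,  3.24654209e-01, -1.26049080e-04],
       [ 3.24654102e-01, -9.45831968e-01,  1.26563991e-03],
       [ 2.91674074e-04, -1.23800605e-03, -9.99999191e-01]]), 'ft_force': array([ 0.21146108,  0.15102251, -0.25308064]), 'wrist_torque': array([ 0.02192651, -0.01602577,  0.04894997]), 'gripper_force': 0.0, 'grip_width': 0.08560819993913103} 0.0187
```

View pics/scene0.png

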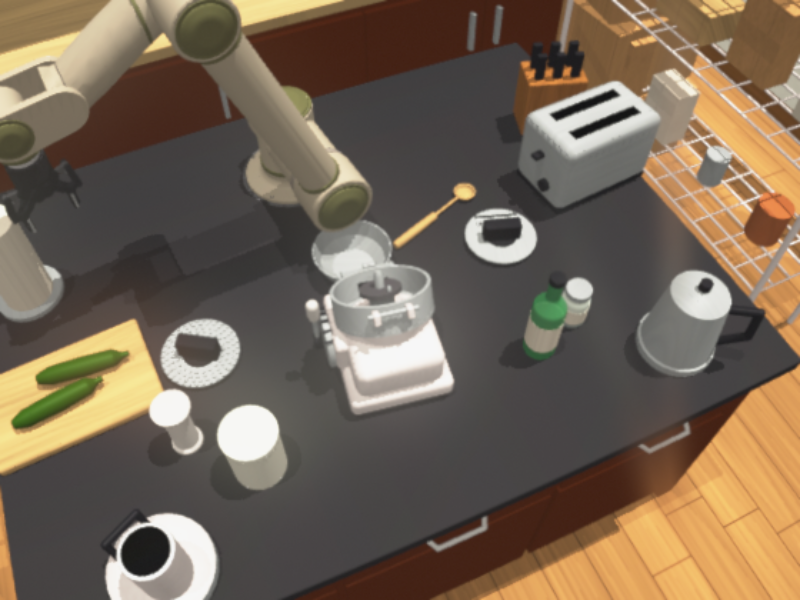

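View pics/top0.png

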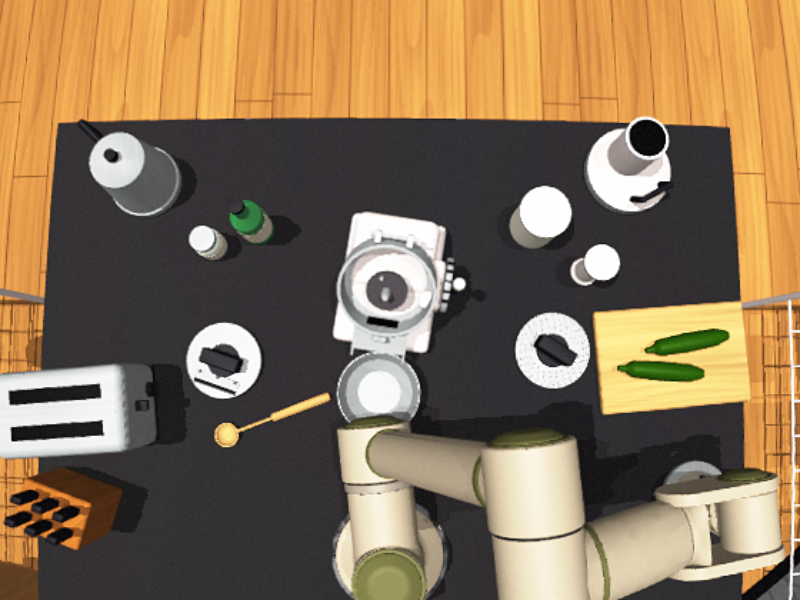

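The slicing disc is on the left (top view about 222,360 of 800×600). The grater is at about (553,350), the cutter at (388,285), and the lever knob at (459,284). I'll enlarge the first three.

```bash
python3 - <<'E'
from h import *
v=load('top');s=load('scene')
def crop(im,x,y,w,h,k): return cv2.resize(im[y:y+h,x:x+w,::-1],None,fx=k,fy=k,interpolation=cv2.INTER_CUBIC)
a=crop(v['img'],225,140,105,120,5)  # cutter
b=crop(v['img'],122,215,70,70,4)
c=crop(s['img'],205,175,120,115,4)[:, :]
can=np.zeros((600,800,3),np.uint8); can[:600,:525]=a
can[:280,525:800]=b[:, :275]
can[290:590,525:800]=cv2.resize(c,(275,264))[:].repeat(1,0)[:300] if False else cv2.resize(c,(275,300))
cv2.imwrite('pics/crops.png',can)
P=cloud(v)
# slicing disc points
Q=P[215:285,122:192].reshape(-1,3);
st=Q[(Q[:,2]>.009)&(Q[:,2]<.022)];top=Q[(Q[:,2]>.045)&(Q[:,2]<.07)]
for n,q in(('disc',st),('bar',top)):
    m=np.median(q,0); mn,mx=q.min(0),q.max(0);print(n,len(q),m,q.mean(0),(mn+mx)/2,mx-mn)
r=cv2.minAreaRect(top[:,:2].astype(np.float32)*1000);print(r)
E
```

```text
disc 1646 [0.4095721  0.35433344 0.01732451] [0.40854707 0.35615533 0.01708272] [0.4152164  0.35115987 0.01551457] [0.21225455 0.19399044 0.01291856]
bar 320 [0.40719123 0.35601371 0.05830697] [0.40774545 0.35598757 0.05813815] [0.40839168 0.35709069 0.05594362] [0.04951443 0.08625306 0.02128492]
((408.0715637207031, 357.655029296875), (85.97132110595703, 32.27745819091797), 72.9759292602539)
```

View pics/crops.png

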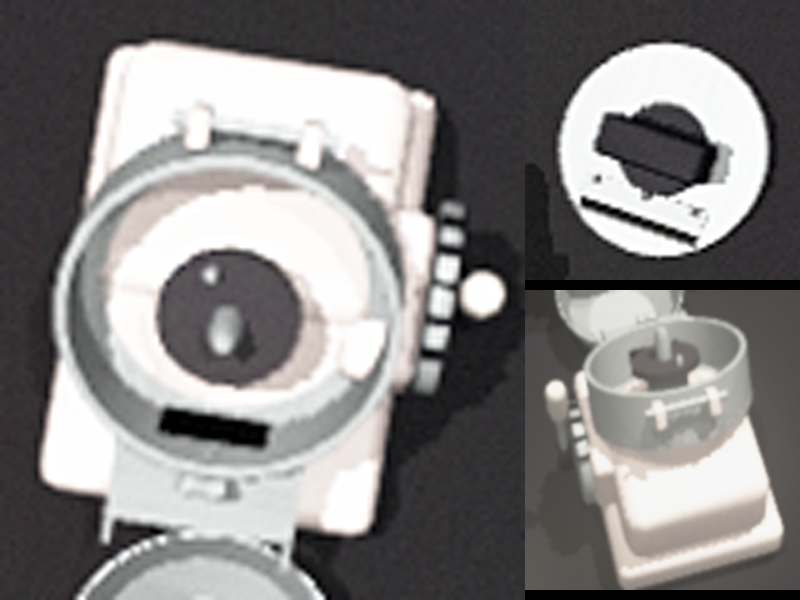

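The pin is visible in the crop at (210,272), the shaft at about (222,340), and the plate centre at about (231,317). The hinge line slopes about 9°. Next I'll fit the chamber pose from these points.

```bash
cat > /tmp/fit.py <<'E'
from h import *
from scipy.optimize import least_squares
from scipy.spatial.transform import Rotation as Ro
v=load('top');P=cloud(v)
c=lambda a,b:(225+(a+.5)/5-.5,140+(b+.5)/5-.5)
def frame(x,y,yaw):
    # z leans to -x(front)
    return np.array([x,y,.170]), Ro.from_euler('ZY',[yaw,-30],degrees=True).as_matrix()
K=v['camera_matrix'];
def ray(a,b):
    u=c(a,b);p=px(v,*u,z=.1);q=px(v,*u,z=.3);return p,q-p
def onplane(o,R,h,a,b):
    p,d=ray(a,b);n=R[:,2];t=((o+n*h-p)@n)/(d@n);return R.T@(p+d*t-o)
rim=[(55,310),(402,315),(235,153),(228,477),(110,430),(345,440)]
pl=[(158,317),(302,318),(231,248),(231,387)]
def f(w):
    o,R=frame(*w);r=[]
    for q in rim: r.append(np.hypot(*onplane(o,R,.004,*q)[:2])-.095)
    for q in pl: r.append(np.hypot(*onplane(o,R,0,*q)[:2])-.040)
    r.append((w[2]+8.7)*.0005)
    return r
s=least_squares(f,[.55,0,-8.7])
E
cat > /tmp/a.py <<'E'
exec(open('/tmp/fit.py').read())
print(s.x,np.round(np.array(s.fun)*1e3,1)); o,R=frame(*s.x);print(o,R)
print('pin tip local mm',onplane(o,R,.010,210,270)*1e3,'shafttip',onplane(o,R,.032,220,345)*1e3, o+R[:,2]*.032)
# depth check: ring points
for q in pl+rim: 
    u=c(*q);print(q,(R.T@(P[int(round(u[1])),int(round(u[0]))]-o)*1e3).round())
for q in [(482,292),(478,295),(485,300)]:
    u=c(*q);p=P[int(round(u[1])),int(round(u[0]))];print('knob',p)
yv=R[:,1];print('pivot',o[:2]-.132*yv[:2])
for n,q in (('bowl',(195,600)),):print(n,P[250:290,240:300].reshape(-1,3)[:,2].max())
for w,(a,b) in {'jar':(208,237),'bottle':(238,208),'kettle':(111,155)}.items():print(w,px(v,a*.7,b*.7))
E
python3 /tmp/a.py
```

```text
[ 0.54072044  0.01000056 -9.18794648] [-0.6 -1.2  0.3 -0.3  0.1 -0.6 -1.4 -0.3  0.3  1.4 -0.2]
[0.54072044 0.01000056 0.17      ] [[ 8.54914192e-01  1.59673517e-01 -4.93584939e-01]
 [-1.38281322e-01  9.87169878e-01  7.98367583e-02]
 [ 5.00000000e-01 -6.93889390e-18  8.66025404e-01]]
pin tip local mm [29.70029438 13.35643815 10.        ] shafttip [-2.60833359  1.29263044 32.        ] [0.52492572 0.01255534 0.19771281]
(158, 317) [-6. 39.  1.]
(302, 318) [  6. -39.  -2.]
(231, 248) [38.  4. -7.]
(231, 387) [-62.  -6. -45.]
(55, 310) [-11.  92.   6.]
(402, 315) [ 17. -92.   1.]
(235, 153) [91.  9. -8.]
(228, 477) [-93. -13.   5.]
(110, 430) [-115.   60.  -69.]
(345, 440) [-98. -77. -73.]
knob [ 0.55000523 -0.12313114  0.21214495]
knob [ 0.54775424 -0.1207955   0.20894923]
knob [ 0.54544205 -0.12628291  0.20656546]
pivot [ 0.51964354 -0.12030586]
bowl nan
jar [0.65609095 0.37551414 0.10107049]
bottle [0.68459945 0.28367556 0.23073604]
kettle [0.79670197 0.54420588 0.21106141]
```

```bash
cat >> h.py <<'E'
def go(*targets):
    """world target (x,y,z,yaw of tool x or None) -> shifts/turn in tool axes from present pose"""
    from rig import env
    s=env.observe();R=np.array(s['tool_rot']);p=np.array(s['position']);yaw=np.degrees(np.arctan2(R[1,0],R[0,0]))
    print('t',round(s['time_s'],2),'p',p.round(4),'yaw',round(yaw,2),'w',round(s['grip_width'],4),'gf',round(s['gripper_force'],1),'F',np.round(s['ft_force'],1),'T',np.round(s['wrist_torque'],2),'q6',round(s['q'][5],1))
    for t in targets:
        d=R.T@(np.array(t[:3])-p);print(t,'->',d.round(4), None if t[3] is None else round(-((t[3]-yaw+180)%360-180),2))
E
python3 - <<'E'
from h import *
c=np.array([.408,.3567]);a=np.radians(73);g=c+.014*np.array([np.cos(a),np.sin(a)])
go((.38,-.1,.33,45),(*g,.13,73),(*g,.027,73))
E
```

```text
t 0.1 p [ 0.1786 -0.5199  0.2308] yaw 18.94 w 0.0856 gf 0.0 F [ 0.2  0.2 -0.3] T [ 0.02 -0.02  0.05] q6 -12.3
(0.38, -0.1, 0.33, 45) -> [ 0.3269 -0.3319 -0.0987] -26.06
(np.float64(0.4120932038661183), np.float64(0.37008826658348254), 0.13, 73) -> [ 0.5098 -0.7659  0.1019] -54.06
(np.float64(0.4120932038661183), np.float64(0.37008826658348254), 0.027, 73) -> [ 0.5098 -0.7658  0.2049] -54.06
```

Call:
{"method": "drive_tool", "body": {"series": [[[0.327,-0.332,-0.099],-26,0.085],[[0.327,-0.332,-0.099],-26,0.085],[[0.327,-0.332,-0.099],-26,0.085],[[0.327,-0.332,-0.099],-26,0.085],[[0.327,-0.332,-0.099],-26,0.085],[[0.327,-0.332,-0.099],-26,0.085],[[0.327,-0.332,-0.099],-26,0.085],[[0.327,-0.332,-0.099],-26,0.085],[[0.327,-0.332,-0.099],-26,0.085],[[0.51,-0.766,0.102],-54,0.085],[[0.51,-0.766,0.102],-54,0.085],[[0.51,-0.766,0.102],-54,0.085],[[0.51,-0.766,0.102],-54,0.085],[[0.51,-0.766,0.102],-54,0.085],[[0.51,-0.766,0.102],-54,0.085],[[0.51,-0.766,0.102],-54,0.085],[[0.51,-0.766,0.102],-54,0.085],[[0.51,-0.766,0.102],-54,0.085],[[0.51,-0.766,0.102],-54,0.085],[[0.51,-0.766,0.102],-54,0.085]]}}

```text
time_s: 2.1
position: [0.4113, 0.3725, 0.1275]
tool_rot: [[0.291, 0.957, -0.002], [0.957, -0.291, -0.001], [-0.001, -0.002, -1.0]]
ft_force: [0.5, -0.2, 0.9]
grip_width: 0.0855
gripper_force: 0.0
```

```bash
python3 - <<'E'
from h import *
go((.4121,.3701,.027,73))
E
```

```text
t 2.1 p [0.4113 0.3725 0.1275] yaw 73.05 w 0.0855 gf 0.0 F [ 0.5 -0.2  0.9] T [-0.02  0.01  0.01] q6 46.9
(0.4121, 0.3701, 0.027, 73) -> [-0.002   0.0016  0.1005] 0.05
```

Call:
{"method": "drive_tool", "body": {"series": [[[0,0,0.05],0,0.085],[[0,0,0.085],0,0.085],[[0,0,0.103],0,0.085],[[0,0,0.103],0,0.085],[[0,0,0.103],0,0.02],[[0,0,0.103],0,0.02],[[0,0,0.103],0,0.02],[[0,0,0.103],0,0.02],[[0,0,0.103],0,0.02],[[0,0,0.103],0,0.02],[[0,0,0.09],0,0.02],[[0,0,0.07],0,0.02],[[0,0,0.04],0,0.02],[[0,0,0.0],0,0.02],[[0,0,-0.05],0,0.02],[[0,0,-0.1],0,0.02],[[0,0,-0.1],0,0.02],[[0,0,-0.1],0,0.02]], "newtons": 20}}

```text
time_s: 3.9
position: [0.4119, 0.3698, 0.2293]
tool_rot: [[0.293, 0.956, 0.0], [0.956, -0.293, 0.0], [0.0, 0.0, -1.0]]
ft_force: [-1.2, -0.5, -4.7]
grip_width: 0.0317
gripper_force: 20.4
```

```bash
python3 - <<'E'
from h import *
go((.4121,.3701,.027,73))
a=grab('scene');b=grab('top')
p=cloud(b)[190:300,90:210].reshape(-1,3)
K=cv2.resize(a['img'][100:260,270:420,::-1],None,fx=2.7,fy=2.7);T=cv2.resize(b['img'][190:300,90:210,::-1],None,fx=3.2,fy=3.2)
c=np.zeros((600,800,3),np.uint8);c[:K.shape[0],:K.shape[1]]=K;c[:T.shape[0],410:410+T.shape[1]]=T
cv2.imwrite('pics/lift.png',c[:440])
E
```

```text
t 3.9 p [0.4119 0.3698 0.2293] yaw 72.95 w 0.0317 gf 20.4 F [-1.2 -0.5 -4.7] T [ 0.09  0.01 -0.03] q6 46.7
(0.4121, 0.3701, 0.027, 73) -> [3.000e-04 1.000e-04 2.023e-01] -0.05
```

View pics/lift.png

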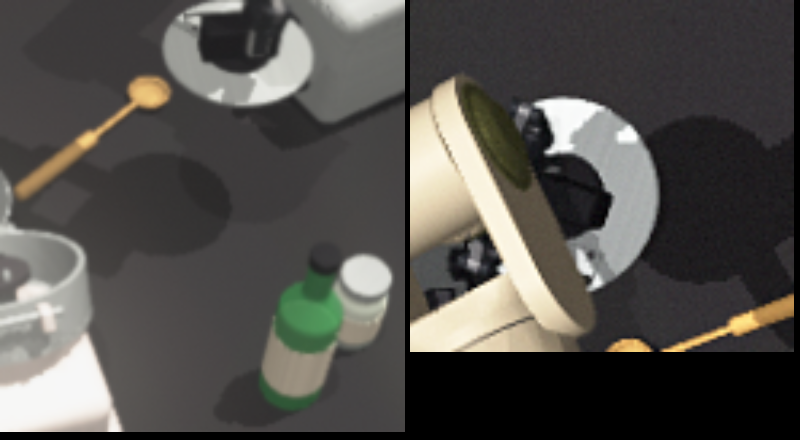

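The disc is held. I'll measure its tilt with a plane fit.

```bash
cat >> h.py <<'E'
def discpose(names=('top','scene')):
    """RANSAC plane on steel-bright points near the tool"""
    from rig import env
    s=env.observe();R=np.array(s['tool_rot']);p=np.array(s['position']);rng=np.random.default_rng(0)
    for n in names:
        v=grab(n);q=cloud(v);br=v['img'].min(2)>90
        m=br&(np.linalg.norm(q-p,axis=2)<.13);q=q[m];q=q[np.isfinite(q).all(1)]
        q=(q-p)@R
        q=q[q[:,2]>-.045]  # tool frame, z down
        best=0
        for _ in range(800):
            a,b,c=q[rng.choice(len(q),3,False)];k=np.cross(b-a,c-a);L=np.linalg.norm(k)
            if L<1e-4: continue
            k/=L
            if abs(k[2])<.5: continue
            i=abs((q-a)@k)<.002
            if i.sum()>best: best=i.sum();I=i
        w=q[I];c=w.mean(0);k=np.linalg.svd(w-c)[2][2];k*=-np.sign(k[2])  # up
        print(n,len(q),best,'normal(tool)',k.round(3),'tilt about y deg',round(np.degrees(np.arctan2(-k[0],-k[2])),1),'about x',round(np.degrees(np.arcsin(k[1])),1),'h at tcp axis',round(c[2]+(c[0]*k[0]+c[1]*k[1])/k[2],4))
E
python3 -c "
from h import *
discpose()"
```

```text
top 1126 664 normal(tool) [ 0.012 -0.003 -1.   ] tilt about y deg -0.7 about x -0.2 h at tcp axis 0.0108
scene 1074 641 normal(tool) [ 0.002  0.008 -1.   ] tilt about y deg -0.1 about x 0.5 h at tcp axis 0.0115
```

```bash
python3 - <<'E'
from h import *
go((.4756,.0206,.25,-9.2),(.4756,.0206,.20,-9.2))
E
```

```text
t 4.1 p [0.4116 0.3696 0.2273] yaw 72.95 w 0.0321 gf 20.4 F [ 0.4  0.7 -4.2] T [ 0.05 -0.04  0.01] q6 46.7
(0.4756, 0.0206, 0.25, -9.2) -> [-0.3149  0.1635 -0.0222] 82.15
(0.4756, 0.0206, 0.2, -9.2) -> [-0.3148  0.1636  0.0278] 82.15
```

Call:
{"method": "drive_tool", "body": {"series": [[[-0.02,0.01,-0.04],6,0.02],[[-0.05,0.026,-0.05],14,0.02],[[-0.085,0.044,-0.05],22,0.02],[[-0.12,0.062,-0.05],30,0.02],[[-0.155,0.08,-0.05],38,0.02],[[-0.19,0.098,-0.05],46,0.02],[[-0.22,0.114,-0.05],54,0.02],[[-0.25,0.13,-0.05],62,0.02],[[-0.275,0.143,-0.05],70,0.02],[[-0.295,0.153,-0.045],76,0.02],[[-0.308,0.16,-0.035],80,0.02],[[-0.315,0.1635,-0.022],82.15,0.02],[[-0.315,0.1635,-0.022],82.15,0.02],[[-0.315,0.1635,-0.022],82.15,0.02],[[-0.315,0.1635,-0.022],82.15,0.02]]}}

```text
time_s: 5.6
position: [0.4762, 0.0213, 0.2517]
tool_rot: [[0.987, -0.158, 0.0], [-0.158, -0.987, 0.0], [0.0, -0.0, -1.0]]
ft_force: [0.9, -0.2, -4.0]
grip_width: 0.0316
gripper_force: 22.4
```

```bash
python3 - <<'E'
from h import *
discpose()
go((.4756,.0206,.25,-9.2),(.4756,.0206,.20,-9.2))
E
```

```text
top 820 443 normal(tool) [-0.033  0.005 -0.999] tilt about y deg 1.9 about x 0.3 h at tcp axis 0.0106
scene 1804 739 normal(tool) [-0.043 -0.003 -0.999] tilt about y deg 2.5 about x -0.2 h at tcp axis 0.0121
t 5.7 p [0.4762 0.0213 0.2518] yaw -9.12 w 0.0316 gf 22.4 F [ 0.  -0.1 -4.2] T [-0.04 -0.06  0.02] q6 87.4
(0.4756, 0.0206, 0.25, -9.2) -> [-0.0005  0.0008  0.0018] 0.08
(0.4756, 0.0206, 0.2, -9.2) -> [-0.0006  0.0008  0.0518] 0.08
```

Call:
{"method": "drive_tool", "body": {"series": [[[0,0,0.02],0,0.02],[[0,0,0.032],0,0.02],[[0,0,0.037],0,0.02],[[0,0,0.041],0,0.02],[[0,0,0.045],0,0.02],[[0,0,0.049],0,0.02],[[0,0,0.053],0,0.02],[[0,0,0.056],0,0.02],[[0,0,0.06],0,0.02],[[0,0,0.06],0,0.02]]}}

```text
time_s: 6.7
position: [0.475, 0.0212, 0.1914]
tool_rot: [[0.987, -0.159, -0.002], [-0.159, -0.987, 0.0], [-0.002, 0.0, -1.0]]
ft_force: [-7.2, 1.1, 0.7]
grip_width: 0.032
gripper_force: 26.4
```

```bash
python3 - <<'E'
from h import *
discpose()
go((.4756,.0206,.25,-9.2))
E
```

```text
top 977 267 normal(tool) [-0.466  0.033 -0.884] tilt about y deg 27.8 about x 1.9 h at tcp axis 0.0111
scene 1937 592 normal(tool) [-0.436  0.003 -0.9  ] tilt about y deg 25.9 about x 0.2 h at tcp axis 0.0113
t 6.8 p [0.4754 0.0211 0.1916] yaw -9.18 w 0.0316 gf 26.4 F [-6.4  1.4  1.2] T [0.14 0.73 0.02] q6 87.4
(0.4756, 0.0206, 0.25, -9.2) -> [ 0.0002  0.0005 -0.0584] 0.02
```

Call:
{"method": "drive_tool", "body": {"series": [[[0,0,0.0015],0,0.02],[[0,0,0.003],0,0.02],[[0,0,0.003],0,0.02],[[0,0,0.0],0,0.02],[[0,0,-0.01],0,0.02],[[0,0,-0.025],0,0.02],[[0,0,-0.045],0,0.02],[[0,0,-0.06],0,0.02],[[0,0,-0.07],0,0.02],[[0,0,-0.07],0,0.02],[[0,0,-0.07],0,0.02]]}}

```text
time_s: 7.9
position: [0.4761, 0.0209, 0.261]
tool_rot: [[0.987, -0.16, -0.0], [-0.16, -0.987, 0.0], [-0.0, -0.0, -1.0]]
ft_force: [0.1, 0.7, -3.9]
grip_width: 0.0315
gripper_force: 26.3
```

```bash
python3 - <<'E'
from h import *
discpose()
go((.4756,.0206,.25,-9.2))
a=load('scene');b=load('top')
K=cv2.resize(a['img'][140:290,190:340,::-1],None,fx=4,fy=4);T=cv2.resize(b['img'][130:290,190:340,::-1],None,fx=2.6,fy=2.6)
c=np.zeros((600,1000,3),np.uint8);c[:600,:600]=K;c[:T.shape[0],600:600+T.shape[1]]=T
cv2.imwrite('pics/tilt.png',cv2.resize(c,(800,480)))
E
```

```text
top 489 294 normal(tool) [-0.509  0.019 -0.861] tilt about y deg 30.6 about x 1.1 h at tcp axis 0.0113
scene 1025 555 normal(tool) [-0.505  0.004 -0.863] tilt about y deg 30.3 about x 0.2 h at tcp axis 0.0142
t 8.0 p [0.4759 0.0209 0.2606] yaw -9.2 w 0.0315 gf 26.3 F [ 0.1  1.1 -5.2] T [ 0.01 -0.02  0.03] q6 87.4
(0.4756, 0.0206, 0.25, -9.2) -> [-0.0002  0.0003  0.0106] 0.0
```

View pics/tilt.png

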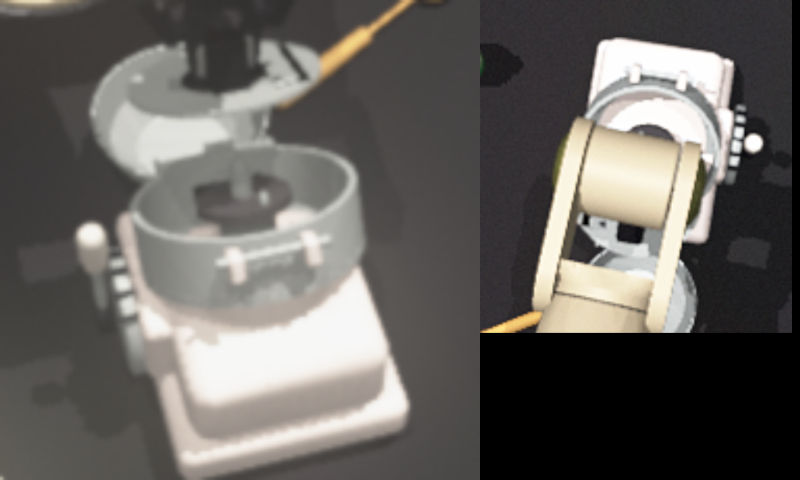

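```bash
cat >> h.py <<'E'
def disccentre(names=('scene','top'),tilt=30.3):
    """steel-top disc centre, in tool axes (x rear, up), from outline of plane inliers, r=80 mm"""
    from rig import env
    from scipy.optimize import least_squares
    s=env.observe();R=np.array(s['tool_rot']);p=np.array(s['position']);a=np.radians(tilt)
    n=np.array([-np.sin(a),0,-np.cos(a)]);ex=np.array([np.cos(a),0,-np.sin(a)])
    for nm in names:
        v=load(nm);q=cloud(v);m=(v['img'].min(2)>90)&(np.linalg.norm(q-p,axis=2)<.14);q=(q[m]-p)@R
        h=q@n;k=np.histogram(h,np.arange(-.03,.03,.001));hm=k[1][k[0].argmax()]+.0005
        w=q[abs(h-hm)<.003];hm=np.median(w@n);P=np.c_[w@ex,w[:,1]]
        H=cv2.convexHull(P.astype(np.float32))[:,0]
        f=lambda c:np.hypot(*(H-c).T)-.08
        b=min((least_squares(f,[x0,y0],loss='soft_l1',f_scale=.001) for x0 in(-.03,0,.03) for y0 in(-.02,0,.02)),key=lambda r:r.cost)
        c=b.x;r=f(c);print(nm,len(w),'plane',hm.round(4),'inplane x,y',c.round(4),'close hull pts',(abs(r)<.002).sum(),len(H),'centre top in tool',(c[0]*ex+np.array([0,c[1],0])+hm*n).round(4), 'angles',np.degrees(np.arctan2(*(H-c)[abs(r)<.002].T[::-1])).round())
E
python3 -c "
from h import *
disccentre()"
```

```text
scene 631 plane -0.0119 inplane x,y [-0.0066  0.0015] close hull pts 19 26 centre top in tool [0.0004 0.0015 0.0136] angles [  -2.   28.   32.   54.   64.   91.  108.  117.  134.  138.  150.  163.
 -112. -104.  -67.  -57.  -47.  -43.  -20.]
top 371 plane -0.0102 inplane x,y [-0.0057 -0.0015] close hull pts 17 18 centre top in tool [ 0.0002 -0.0015  0.0116] angles [  33.   86.   92.  102.  113.  124.  151.  157.  170.  180. -179. -171.
 -163. -147. -134. -127. -121.]
```

```bash
python3 - <<'E'
from h import *
T=[]
for h in (.055,.034,.02,.01):
    u=-.5*h-.0089;T.append((round(.5407+.9872*u,4),round(.01-.1597*u,4),round(.1975+.866*h,4),-9.2))
go(*T)
E
```

```text
t 8.0 p [0.4759 0.0209 0.2606] yaw -9.2 w 0.0315 gf 26.3 F [ 0.1  1.1 -5.2] T [ 0.01 -0.02  0.03] q6 87.4
(0.5048, 0.0158, 0.2451, -9.2) -> [0.0294 0.0004 0.0154] 0.0
(0.5151, 0.0141, 0.2269, -9.2) -> [0.0398 0.0004 0.0336] 0.0
(0.522, 0.013, 0.2148, -9.2) -> [0.0468 0.0004 0.0457] 0.0
(0.527, 0.0122, 0.2062, -9.2) -> [0.0519 0.0004 0.0543] 0.0
```

Call:
{"method": "drive_tool", "body": {"series": [[[0.015,0.0004,0.005],0,0.02],[[0.029,0.0004,0.015],0,0.02],[[0.033,0.0004,0.022],0,0.02],[[0.037,0.0004,0.029],0,0.02],[[0.0398,0.0004,0.0336],0,0.02],[[0.0398,0.0004,0.0336],0,0.02],[[0.042,0.0004,0.0374],0,0.02],[[0.0438,0.0004,0.0405],0,0.02],[[0.0438,0.0004,0.0405],0,0.02]]}}

```text
time_s: 8.9
position: [0.5193, 0.0135, 0.2205]
tool_rot: [[0.987, -0.16, -0.0], [-0.16, -0.987, 0.0], [-0.0, -0.0, -1.0]]
ft_force: [-0.1, 0.2, -4.4]
grip_width: 0.0314
gripper_force: 26.2
```

```bash
python3 - <<'E'
from h import *
go((.522,.013,.2148,-9.2));discpose()
E
```

```text
t 8.9 p [0.5193 0.0135 0.2205] yaw -9.2 w 0.0314 gf 26.2 F [-0.1  0.2 -4.4] T [0.05 0.01 0.02] q6 87.6
(0.522, 0.013, 0.2148, -9.2) -> [0.0027 0.     0.0057] 0.0
top 1166 339 normal(tool) [-0.497  0.014 -0.868] tilt about y deg 29.8 about x 0.8 h at tcp axis 0.0123
scene 2607 597 normal(tool) [-0.483  0.014 -0.876] tilt about y deg 28.9 about x 0.8 h at tcp axis 0.0114
```

Call:
{"method": "drive_tool", "body": {"series": [[[0.002,0,0.0035],0,0.02],[[0.004,0,0.007],0,0.02],[[0.004,0,0.007],0,0.02]]}}

```text
time_s: 9.3
position: [0.5233, 0.0127, 0.2132]
tool_rot: [[0.987, -0.16, -0.001], [-0.16, -0.987, -0.0], [-0.001, 0.0, -1.0]]
ft_force: [-0.6, -0.7, -4.7]
grip_width: 0.0319
gripper_force: 26.2
```

```bash
python3 - <<'E'
from h import *
go((.527,.0122,.2062,-9.2))
E
```

```text
t 9.3 p [0.5233 0.0127 0.2132] yaw -9.2 w 0.0319 gf 26.2 F [-0.6 -0.7 -4.7] T [-0.17 -0.02 -0.1 ] q6 87.6
(0.527, 0.0122, 0.2062, -9.2) -> [ 0.0037 -0.0001  0.007 ] -0.0
```

Call:
{"method": "drive_tool", "body": {"series": [[[0.002,0,0.0035],0,0.02],[[0.003,0,0.0052],0,0.02],[[0.0042,0,0.0073],0,0.02],[[0.0042,0,0.0073],0,0.02]]}}

```text
time_s: 9.7
position: [0.5272, 0.0121, 0.2069]
tool_rot: [[0.987, -0.16, -0.0], [-0.16, -0.987, -0.0], [-0.0, 0.0, -1.0]]
ft_force: [-4.6, -1.6, 1.3]
grip_width: 0.0316
gripper_force: 26.8
```

```bash
python3 - <<'E'
from h import *
go((.527,.0122,.2062,-9.2));discpose();disccentre()
E
```

```text
t 9.7 p [0.5272 0.0121 0.2069] yaw -9.19 w 0.0316 gf 26.8 F [-4.6 -1.6  1.3] T [-0.3   0.63  0.02] q6 87.6
(0.527, 0.0122, 0.2062, -9.2) -> [-0.0002 -0.0001  0.0007] 0.01
top 1135 300 normal(tool) [-0.512  0.012 -0.859] tilt about y deg 30.8 about x 0.7 h at tcp axis 0.0115
scene 2991 557 normal(tool) [-0.488  0.01  -0.873] tilt about y deg 29.2 about x 0.6 h at tcp axis 0.0116
scene 653 plane -0.0111 inplane x,y [-0.0073  0.0014] close hull pts 22 28 centre top in tool [-0.0007  0.0014  0.0133] angles [  12.   14.   25.   32.   39.   50.   71.  127.  141.  147.  159. -119.
 -108.  -80.  -74.  -64.  -44.  -36.  -22.  -18.  -14.   -0.]
top 386 plane -0.0105 inplane x,y [-0.0049 -0.0006] close hull pts 16 19 centre top in tool [ 0.0011 -0.0006  0.0115] angles [  32.   78.   84.   87.   97.  112.  119.  125.  128.  155.  157. -150.
 -144. -135. -125. -124.]
```

Call:
{"method": "drive_tool", "body": {"series": [[[0,0,0],0,0.04],[[0,0,0],0,0.04],[[0,0,0],0,0.04],[[-0.005,0,0],0,0.038],[[-0.01,0,0],0,0.037],[[-0.01,0,0],0,0.036],[[-0.01,0,0],4,0.036],[[-0.01,0,0],8,0.036],[[-0.01,0,0],12,0.036],[[-0.01,0,0],16,0.036],[[-0.01,0,0],20,0.036],[[-0.01,0,0],24,0.036],[[-0.01,0,0],27,0.036],[[-0.01,0,0],27,0.036]]}}

```text
time_s: 11.2
position: [0.5185, 0.0138, 0.2074]
tool_rot: [[0.807, -0.591, 0.003], [-0.591, -0.807, -0.0], [0.003, -0.002, -1.0]]
ft_force: [3.4, -0.1, 4.3]
grip_width: 0.0359
gripper_force: 4.8
```

```bash
cat >> h.py <<'E'
def inchamber():
    """disc steel-top height above plate in chamber frame (16 home, 26 on pin), tilt, bar angle"""
    from scipy.spatial.transform import Rotation as Ro
    o=np.array([.5407,.0100,.170]);R=Ro.from_euler('ZY',[-9.19,-30],degrees=True).as_matrix()
    for n in('top','scene'):
        v=grab(n);q=(cloud(v)-o)@R;g=v['img']
        r=np.hypot(q[...,0],q[...,1]);m=(r>.048)&(r<.076)&(q[...,2]>.005)&(q[...,2]<.04)&(g.min(2)>90);w=q[m]
        A=np.c_[w[:,:2],np.ones(len(w))];c=np.linalg.lstsq(A,w[:,2],rcond=None)[0]
        for _ in range(4):
            e=abs(A@c-w[:,2])<.003;c=np.linalg.lstsq(A[e],w[e,2],rcond=None)[0]
        print(n,len(w),e.sum(),'top height mm',(c[2]*1e3).round(1),'slopes',c[:2].round(3))
E
python3 - <<'E'
from h import *
go((.527,.0122,.2062,-9.2));inchamber()
a=load('scene');b=load('top')
K=cv2.resize(a['img'][150:290,200:340,::-1],(600,600));T=cv2.resize(b['img'][130:290,190:340,::-1],None,fx=2.6,fy=2.6)
c=np.zeros((600,1000,3),np.uint8);c[:600,:600]=K;c[:T.shape[0],600:600+T.shape[1]]=T
cv2.imwrite('pics/turn.png',cv2.resize(c,(800,480)))
E
```

```text
t 11.2 p [0.5185 0.0138 0.2074] yaw -36.21 w 0.0359 gf 4.8 F [ 3.4 -0.1  4.3] T [ 0.19 -0.64  0.08] q6 114.6
(0.527, 0.0122, 0.2062, -9.2) -> [ 0.0078 -0.0037  0.0012] -27.01
top 244 197 top height mm 24.7 slopes [ 0.119 -0.134]
scene 397 354 top height mm 25.1 slopes [ 0.104 -0.127]
```

View pics/turn.png

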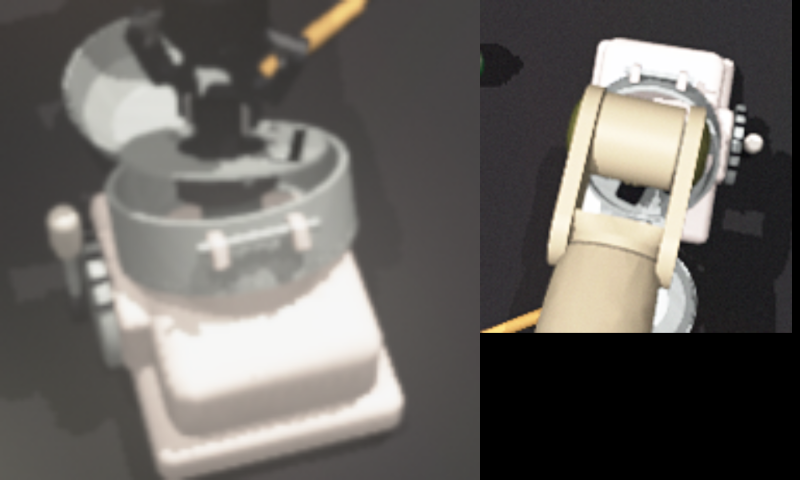

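Call:
{"method": "drive_tool", "body": {"series": [[[0,0,-0.004],0,0.05],[[0,0,-0.004],0,0.05],[[0,0,-0.004],0,0.05],[[0,0,-0.004],0,0.05]]}}

```text
time_s: 11.7
position: [0.5172, 0.0138, 0.2102]
tool_rot: [[0.807, -0.59, -0.001], [-0.59, -0.807, 0.0], [-0.001, 0.001, -1.0]]
ft_force: [-0.3, 0.5, 0.0]
grip_width: 0.0499
gripper_force: 0.0
```

```bash
python3 - <<'E'
from h import *
go((.527,.0122,.2062,-9.2));inchamber()
E
```

```text
t 11.7 p [0.5172 0.0138 0.2102] yaw -36.19 w 0.0499 gf 0.0 F [-0.3  0.5  0. ] T [0.04 0.05 0.03] q6 114.6
(0.527, 0.0122, 0.2062, -9.2) -> [ 0.0088 -0.0045  0.004 ] -26.99
top 294 247 top height mm 17.7 slopes [0.014 0.007]
scene 510 462 top height mm 18.2 slopes [-0.004  0.005]
```

Released, the disc sat down to about 18 mm, flat. Home should read 16 and on-pin 26, so it seems to have dropped. I'll retreat and verify, and look at the lever.

Call:
{"method": "drive_tool", "body": {"series": [[[0,0,-0.01],0,0.06],[[0,0,-0.04],0,0.06],[[0,0,-0.09],0,0.06],[[0,0,-0.13],0,0.06],[[-0.04,0.06,-0.13],0,0.06],[[-0.07,0.12,-0.13],0,0.06],[[-0.1,0.17,-0.13],0,0.06],[[-0.12,0.2,-0.13],0,0.06],[[-0.12,0.2,-0.13],0,0.06],[[-0.12,0.2,-0.13],0,0.06]]}}

```text
time_s: 12.8
position: [0.3001, -0.0773, 0.3416]
tool_rot: [[0.805, -0.594, 0.002], [-0.594, -0.805, -0.002], [0.002, 0.001, -1.0]]
ft_force: [0.2, 0.7, 0.5]
grip_width: 0.0603
gripper_force: 0.0
```

```bash
python3 - <<'E'
from h import *
go((.527,.0122,.2062,-9.2));inchamber()
a=load('scene');b=load('top');P=cloud(b)
K=cv2.resize(a['img'][170:290,200:320,::-1],(600,600),interpolation=cv2.INTER_CUBIC);T=cv2.resize(b['img'][140:240,225:335,::-1],(660,600),interpolation=cv2.INTER_CUBIC)
cv2.imwrite('pics/home.png',cv2.resize(np.hstack([K,T]),(800,381)))
q=P[180:220,305:335].reshape(-1,3);k=q[(q[:,2]>.16)&(q[:,1]<-.1)];print(len(k),k.mean(0),np.median(k,0),k.max(0),k.min(0))
q=cloud(a)[195:260,195:240].reshape(-1,3);k=q[(q[:,2]>.15)&(q[:,1]<-.108)];print(len(k),k.mean(0),k.max(0),k.min(0))
E
```

```text
t 12.8 p [ 0.3001 -0.0773  0.3416] yaw -36.42 w 0.0603 gf 0.0 F [0.2 0.7 0.5] T [ 0.01  0.02 -0.02] q6 89.7
(0.527, 0.0122, 0.2062, -9.2) -> [ 0.1291 -0.2068  0.1356] -27.22
top 1258 1006 top height mm 17.6 slopes [0.003 0.013]
scene 543 490 top height mm 18.3 slopes [-0.003  0.007]
78 [ 0.5522178  -0.12145808  0.1979871 ] [ 0.55080789 -0.12120769  0.2059988 ] [ 0.5814552  -0.10323284  0.21254072] [ 0.54008613 -0.1345002   0.16008397]
187 [ 0.55904946 -0.12319592  0.18273145] [ 0.5863894  -0.10805979  0.21055966] [ 0.53796257 -0.1375694   0.15005036]
```

View pics/home.png

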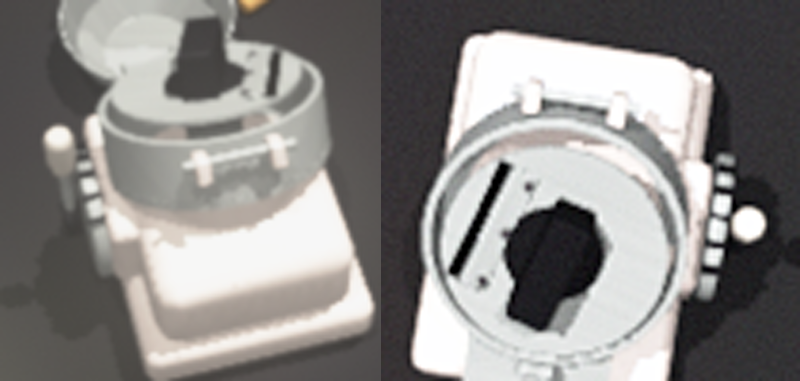

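```bash
cat > lev.py <<'E'
from h import *
from scipy.optimize import least_squares
def lever(fresh=True):
    c,s=np.cos(np.radians(-9.19)),np.sin(np.radians(-9.19));A=[]
    for n in('scene','top'):
        v=grab(n) if fresh else load(n);q=cloud(v).reshape(-1,3);br=v['img'].reshape(-1,3).min(1)>110
        d=q-[.5407,.01,0];U=np.c_[d[:,0]*c+d[:,1]*s,-d[:,0]*s+d[:,1]*c,q[:,2]]
        m=br&(U[:,1]<-.121)&(U[:,1]>-.150)&(abs(U[:,0])<.1)&(U[:,2]>.155)&(U[:,2]<.23);A.append(U[m]);w=U[m]
        print(n,m.sum(),'u',w[:,0].min().round(4),w[:,0].max().round(4),'v',w[:,1].min().round(4),w[:,1].max().round(4),'z',w[:,2].min().round(4),w[:,2].max().round(4))
    W=np.vstack(A)
    def f(p):  # pivot u, theta, v
        e=W-[p[0],p[2],.1];a=np.array([np.sin(p[1]),0,np.cos(p[1])]);t=e@a
        r=np.linalg.norm(e-np.outer(np.clip(t,.066,.110),a),axis=1)
        rr=np.linalg.norm(e-np.outer(t,a),axis=1)
        return np.where(t>.108,np.minimum(abs(t-.110),abs(rr-.012)),rr-.012)
    for th in(-.3,0.,.3):
        b=least_squares(f,[W[:,0].mean()-.088*th,th,-.132],loss='soft_l1',f_scale=.001);print('pivot u,theta,v',b.x.round(4),'cost',b.cost)
if __name__=='__main__': lever(False)
E
python3 lev.py; python3 - <<'E'
import sys;sys.path.insert(0,'.')
from h import *
a=load('scene');b=load('top')
K=cv2.resize(a['img'][200:265,200:255,::-1],None,fx=9,fy=9,interpolation=cv2.INTER_CUBIC);T=cv2.resize(b['img'][170:225,295:335,::-1],None,fx=7.5,fy=7.5,interpolation=cv2.INTER_CUBIC)
c=np.zeros((585,800,3),np.uint8);c[:,:495]=K;c[:T.shape[0],497:797]=T
cv2.imwrite('pics/lev.png',c)
E
```

```text
scene 126 u 0.0224 0.0576 v -0.1443 -0.1215 z 0.1563 0.2106
top 63 u 0.0208 0.042 v -0.1418 -0.1215 z 0.1801 0.2125
pivot u,theta,v [ 0.0546 -0.2556 -0.1325] cost 0.00024509588532809883
pivot u,theta,v [ 0.022   0.1095 -0.1327] cost 0.000279703757723609
pivot u,theta,v [ 0.0158  0.18   -0.1329] cost 0.0002617496568767618
```

View pics/lev.png

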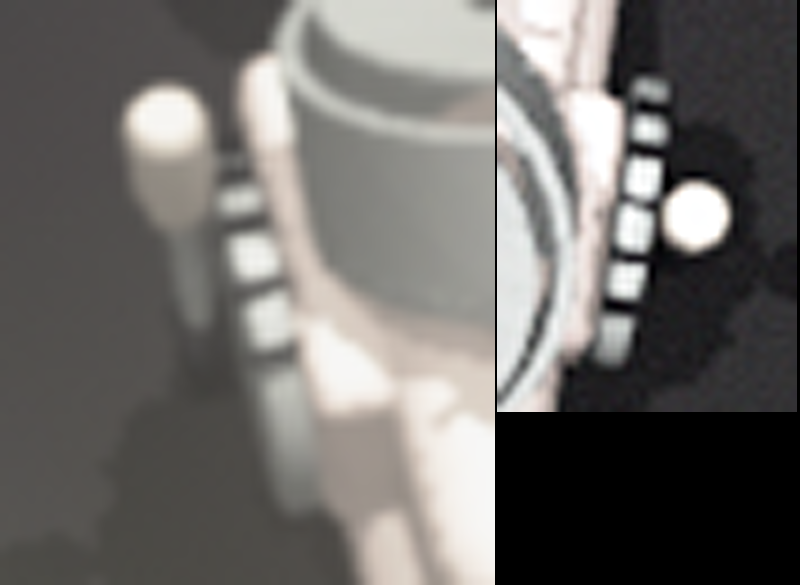

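Five black marks show between the white segments in the top crop, at rows about 108, 152, 203, 255 and 310. I'll get the pivot from them.

```bash
python3 - <<'E'
from h import *
v=load('top');c,s=np.cos(np.radians(-9.19)),np.sin(np.radians(-9.19))
for (a,b),th in zip([(652,108),(645,152),(638,203),(631,255),(623,310)],[.7,.35,0,-.35,-.7]):
    p=px(v,295+(a-497+.5)/7.5-.5,170+(b+.5)/7.5-.5,z=.1+.056*np.cos(th));d=p-[.5407,.01,0]
    u=d[0]*c+d[1]*s;print(th,'u',u.round(4),'v',(-d[0]*s+d[1]*c).round(4),'pivot u',(u-.056*np.sin(th)).round(4))
p=px(v,295+(694.5-497+.5)/7.5-.5,170+(215+.5)/7.5-.5,z=.208);d=p-[.5407,.01,0];print('knob top u',d[0]*c+d[1]*s)
E
```

```text
0.7 u 0.0765 v -0.1131 pivot u 0.0405
0.35 u 0.0583 v -0.1126 pivot u 0.0391
0 u 0.0387 v -0.1128 pivot u 0.0387
-0.35 u 0.0198 v -0.1135 pivot u 0.039
-0.7 u 0.0005 v -0.1144 pivot u 0.0366
knob top u 0.030387231850973653
```

```bash
python3 - <<'E'
from h import *
go((.5497,-.1283,.26,80.8),(.5497,-.1283,.178,80.8))
E
```

```text
t 12.9 p [ 0.3025 -0.0769  0.3413] yaw -36.29 w 0.0598 gf 0.0 F [-0.1 -0.7  0.1] T [-0.02 -0.01  0.04] q6 89.9
(0.5497, -0.1283, 0.26, 80.8) -> [ 0.2295 -0.1049  0.0818] -117.09
(0.5497, -0.1283, 0.178, 80.8) -> [ 0.2293 -0.1049  0.1638] -117.09
```

Call:
{"method": "drive_tool", "body": {"series": [[[0.02,-0.01,0],-8,0.06],[[0.05,-0.025,0],-16,0.06],[[0.08,-0.04,0],-24,0.06],[[0.11,-0.052,0],-32,0.06],[[0.14,-0.065,0],-40,0.06],[[0.17,-0.08,0],-48,0.06],[[0.2,-0.092,0],-56,0.06],[[0.22,-0.1,0],-64,0.06],[[0.2295,-0.105,0],-72,0.06],[[0.2295,-0.105,0],-80,0.06],[[0.2295,-0.105,0],-88,0.06],[[0.2295,-0.105,0],-96,0.06],[[0.2295,-0.105,0],-104,0.06],[[0.2295,-0.105,0],-112,0.06],[[0.2295,-0.105,0.03],-117,0.06],[[0.2295,-0.105,0.06],-117,0.06],[[0.2295,-0.105,0.082],-117,0.06],[[0.2295,-0.105,0.082],-117,0.06],[[0.2295,-0.105,0.082],-117,0.06]]}}

```text
time_s: 14.8
position: [0.5508, -0.127, 0.2589]
tool_rot: [[0.159, 0.987, 0.0], [0.987, -0.159, 0.0], [0.0, 0.0, -1.0]]
ft_force: [0.1, -0.9, 0.0]
grip_width: 0.0601
gripper_force: 0.0
```

```bash
python3 - <<'E'
from h import *
go((.5497,-.1283,.26,80.8),(.5497,-.1283,.178,80.8))
E
```

```text
t 14.8 p [ 0.5508 -0.127   0.2589] yaw 80.87 w 0.0601 gf 0.0 F [ 0.1 -0.9  0. ] T [-0.01  0.01 -0.02] q6 -15.9
(0.5497, -0.1283, 0.26, 80.8) -> [-0.0015 -0.0009 -0.0011] 0.07
(0.5497, -0.1283, 0.178, 80.8) -> [-0.0015 -0.0009  0.0809] 0.07
```

Call:
{"method": "drive_tool", "body": {"series": [[[-0.0015,-0.001,0.03],0,0.06],[[-0.0015,-0.001,0.06],0,0.06],[[-0.0015,-0.001,0.081],0,0.06],[[-0.0015,-0.001,0.081],0,0.04],[[-0.0015,-0.001,0.081],0,0.04],[[-0.0015,-0.001,0.081],0,0.04],[[-0.0015,0.006,0.081],0,0.04],[[-0.0015,0.012,0.081],0,0.04],[[-0.0015,0.018,0.081],0,0.04],[[-0.0015,0.024,0.081],0,0.04],[[-0.0015,0.029,0.081],0,0.04],[[-0.0015,0.034,0.081],0,0.04],[[-0.0015,0.039,0.081],0,0.04],[[-0.0015,0.043,0.081],0,0.04],[[-0.0015,0.043,0.081],0,0.04]]}}

```text
time_s: 16.3
position: [0.5925, -0.136, 0.1771]
tool_rot: [[0.16, 0.987, -0.0], [0.987, -0.16, 0.0], [0.0, -0.0, -1.0]]
ft_force: [-0.7, 0.0, -0.1]
grip_width: 0.0403
gripper_force: 0.4
```

```bash
python3 - <<'E'
from h import *
go((.5497,-.1283,.178,80.8))
E
```

```text
t 16.3 p [ 0.5925 -0.136   0.1771] yaw 80.81 w 0.0403 gf 0.4 F [-0.7  0.  -0.1] T [ 0.04  0.16 -0.01] q6 -14.9
(0.5497, -0.1283, 0.178, 80.8) -> [ 0.0007 -0.0435 -0.0009] 0.01
```

Call:
{"method": "drive_tool", "body": {"series": [[[0,-0.002,0],0,0.044],[[0,-0.002,-0.01],0,0.046],[[0,-0.002,-0.04],0,0.05],[[0,-0.002,-0.08],0,0.05],[[0,-0.002,-0.11],0,0.05],[[-0.05,-0.04,-0.12],0,0.05],[[-0.09,-0.07,-0.12],0,0.05],[[-0.12,-0.1,-0.12],0,0.05],[[-0.15,-0.14,-0.12],0,0.05],[[-0.15,-0.14,-0.12],0,0.05],[[-0.15,-0.14,-0.12],0,0.05]]}}

```text
time_s: 17.4
position: [0.4292, -0.2623, 0.2988]
tool_rot: [[0.162, 0.987, 0.002], [0.987, -0.162, -0.001], [-0.001, 0.002, -1.0]]
ft_force: [0.9, -0.2, -0.0]
grip_width: 0.0499
gripper_force: 0.0
```

```bash
python3 - <<'E'
from h import *
from lev import lever
go((.5497,-.1283,.178,80.8));lever();inchamber()
a=load('scene');b=load('top')
K=cv2.resize(a['img'][200:265,200:255,::-1],None,fx=9,fy=9,interpolation=cv2.INTER_CUBIC);T=cv2.resize(b['img'][170:225,295:335,::-1],None,fx=7.5,fy=7.5,interpolation=cv2.INTER_CUBIC)
c=np.zeros((585,800,3),np.uint8);c[:,:495]=K;c[:T.shape[0],497:797]=T
cv2.imwrite('pics/lev2.png',c)
E
```

```text
t 17.4 p [ 0.4292 -0.2623  0.2988] yaw 80.66 w 0.0499 gf 0.0 F [ 0.9 -0.2 -0. ] T [-0.01 -0.02 -0.06] q6 -35.6
(0.5497, -0.1283, 0.178, 80.8) -> [0.152  0.0969 0.1208] -0.14
scene 85 u 0.0615 0.0838 v -0.1433 -0.1213 z 0.1693 0.2067
top 89 u 0.0519 0.0827 v -0.1414 -0.1214 z 0.1575 0.2092
pivot u,theta,v [ 0.0962 -0.2988 -0.1316] cost 0.0003979668245695045
pivot u,theta,v [ 0.0416  0.2965 -0.1331] cost 0.0002963028221635099
pivot u,theta,v [ 0.0398  0.3089 -0.1328] cost 0.00027525631021416976
top 1251 962 top height mm 17.5 slopes [0.002 0.016]
scene 538 490 top height mm 18.3 slopes [-0.002  0.008]
```

View pics/lev2.png

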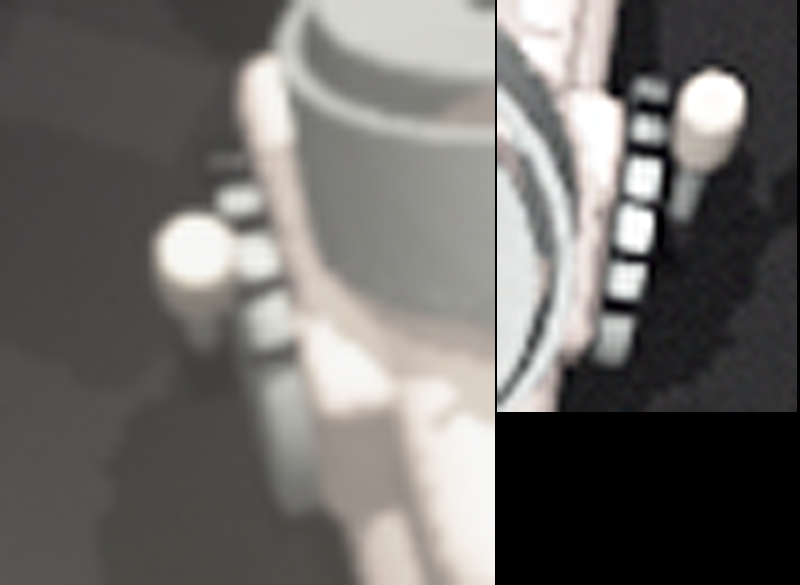

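The lever fits at about 0.30–0.31 rad, which is inside the band but low. I'll nudge it about 3.5 mm further.

Call:
{"method": "drive_tool", "body": {"series": [[[0.05,0.04,0],0,0.05],[[0.09,0.08,0],0,0.05],[[0.12,0.11,0],0,0.05],[[0.15,0.138,0],0,0.05],[[0.15,0.138,0.01],0,0.05],[[0.15,0.138,0.05],0,0.05],[[0.15,0.138,0.09],0,0.05],[[0.15,0.138,0.12],0,0.05],[[0.15,0.138,0.12],0,0.04],[[0.15,0.138,0.12],0,0.04],[[0.15,0.138,0.12],0,0.04],[[0.15,0.14,0.12],0,0.04],[[0.15,0.142,0.12],0,0.04],[[0.15,0.1438,0.12],0,0.04],[[0.15,0.1438,0.12],0,0.04],[[0.15,0.141,0.12],0,0.046],[[0.15,0.141,0.12],0,0.05],[[0.15,0.141,0.09],0,0.05],[[0.15,0.141,0.05],0,0.05],[[0.15,0.141,0.0],0,0.05]]}}

```text
time_s: 19.6
position: [0.5925, -0.1359, 0.2975]
tool_rot: [[0.16, 0.987, -0.003], [0.987, -0.16, 0.001], [0.001, -0.003, -1.0]]
ft_force: [1.6, -0.6, 0.2]
grip_width: 0.0501
gripper_force: 0.0
```

Call:
{"method": "drive_tool", "body": {"series": [[[-0.05,-0.04,0],0,0.05],[[-0.09,-0.07,0],0,0.05],[[-0.12,-0.1,0],0,0.05],[[-0.15,-0.14,0],0,0.05],[[-0.15,-0.14,0],0,0.05],[[-0.15,-0.14,0],0,0.05]]}}

```text
time_s: 20.2
position: [0.4302, -0.2624, 0.2978]
tool_rot: [[0.162, 0.987, 0.001], [0.987, -0.162, -0.0], [-0.0, 0.001, -1.0]]
ft_force: [0.5, -0.1, 1.0]
grip_width: 0.05
gripper_force: 0.0
```

```bash
python3 - <<'E'
from h import *
from lev import lever
go((.5497,-.1283,.178,80.8));lever();inchamber()
E
```

```text
t 20.2 p [ 0.4302 -0.2624  0.2978] yaw 80.67 w 0.05 gf 0.0 F [ 0.5 -0.1  1. ] T [ 0.02  0.01 -0.  ] q6 -35.5
(0.5497, -0.1283, 0.178, 80.8) -> [0.1517 0.0961 0.1199] -0.13
scene 83 u 0.0645 0.088 v -0.1434 -0.1219 z 0.1632 0.2052
top 91 u 0.054 0.0848 v -0.1411 -0.1211 z 0.1559 0.207
pivot u,theta,v [ 0.0974 -0.2938 -0.1313] cost 0.00048752790360868584
pivot u,theta,v [ 0.0384  0.3741 -0.1322] cost 0.0002587747906802372
pivot u,theta,v [ 0.037   0.3869 -0.1323] cost 0.00025132374202636485
top 1266 987 top height mm 17.6 slopes [0.002 0.013]
scene 535 493 top height mm 18.3 slopes [-0.003  0.009]
```

```bash
python3 - <<'E'
from h import *
from scipy.spatial.transform import Rotation as Ro
o=np.array([.5407,.0100,.170]);R=Ro.from_euler('ZY',[-9.19,-30],degrees=True).as_matrix()
for n in('top','scene'):
    v=load(n);q=(cloud(v)-o)@R;r=np.hypot(q[...,0],q[...,1])
    m=(r>.089)&(r<.094)&(abs(q[...,2]-.004)<.006);a=q[m];print(n,'rim z',m.sum(),np.median(a[:,2]))
    b=q[(abs(q[...,0])<.04)&(abs(q[...,1])<.04)&(q[...,2]>.05)&(q[...,2]<.08)];print('bar top',len(b),np.median(b[:,2]),b[:,:2].mean(0), cv2.minAreaRect(b[:,:2].astype(np.float32)*1000))
    w=q[(r<.0775+.02)&(abs(q[...,2]-.0178)<.003)&(v['img'].min(2)>90)];print('disc extents',w.min(0)[:2],w.max(0)[:2])
E
```

```text
top rim z 370 0.004955784859885785
bar top 352 0.058553067476984966 [ 0.00221036 -0.00175001] ((0.7656288146972656, -1.5224113464355469), (32.52173614501953, 82.20299530029297), 73.32262420654297)
disc extents [-0.09600404 -0.08019698] [0.08019499 0.0784442 ]
scene rim z 192 0.0038424635362587023
bar top 177 0.05949458830410901 [ 0.00894616 -0.00604255] ((2.1148719787597656, -4.984935760498047), (31.044795989990234, 81.25867462158203), 73.75645446777344)
disc extents [-0.08166335 -0.08128402] [0.08007003 0.07419708]
```

```bash
python3 -c "
from rig import env
print(env.close_job())"
```

```text
the job is handed in; nothing more can be done
None
```

I handed the job in at about 20 s. By the camera measurements, the slicing disc is fully home on the drive plate (bar top 58.5–59.5 mm above it, 58 expected) and the thickness lever stands at about 0.35–0.39 rad, at the fourth mark; the hand-in gave no verdict.

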